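Refill the drive dock and key-start it

TASK

Lift the lid off the drive dock by its knob and set it down flat on the green mat, put the red worn-out drive flat in the orange tray, and lay every blue drive flat in a bay of its own in the dock. Put the lid back on so that it sits flat on the rim, then, never with the lid off, turn the key clockwise through run all the way to start, and let it spring back to run. Leave the mug, screwdriver, spray can and carton where they are.

Things in the scene. Friction and masses are not known exactly. Their poses are not given: they have to be found in the camera images.
- dock: drive dock: fixed dark open box 100 (x) x 176 (y) x 56 mm high, walls and floor 4 mm; origin: centre of underside. Four bays side by side, each for one cartridge lying along x (either way round), centred at y = -63, -21, 21, 63 mm, x = 0, parted by ribs 3 mm thick, 12 mm high at y = -42, 0, 42 mm; each bay at least 39 mm wide, 92 mm long inside
- lid_knob (a point): loose lid, on the dock at first: aluminium plate 112 (x) x 188 (y) x 5 mm, black knob 44 (x) x 18 (y) x 30 mm high on it; 250 g. Site: knob's centre, 20 mm above the plate's underside. Four feet 10 mm thick stick out 10 mm below at x = +-36, y = +-74.5 mm; seated (either way round), they hang inside the dock's walls with 5 mm play, the plate on the rim, point 76 mm above dock origin
- old_c (a point): worn-out drive, red, at first in one of the bays: aluminium body 80 (x) x 30 (y) x 14 mm high; on its middle a grip block of its colour, 12 (x) x 26 (y) x 26 mm, 40 mm high over all; 90 g. Site at its centre, 20 mm above its base, 6 mm above the body's top. Grip the block's 12 mm thickness, fingers in line with x, above the body. 
- d0_c (a point): a blue drive already in another bay, where it stays: aluminium body 80 (x) x 30 (y) x 14 mm high; on its middle a grip block of its colour, 12 (x) x 26 (y) x 26 mm, 40 mm high over all; 90 g. Site at its centre, 20 mm above its base, 6 mm above the body's top. Grip the block's 12 mm thickness, fingers in line with x, above the body. 
- tray: shallow fixed orange return tray, 112 (x) x 140 (y) x 18 mm high, walls 4 mm, floor 4 mm; origin at the centre of its underside
- mat: fixed green mat, 170 (x) x 250 (y) x 4 mm thick, where the lid is put down; origin at the centre of its underside
- key_bow (a point): yellow key standing in the lock of a fixed grey unit (100 x 90 x 45 mm), axis vertical; its bow is a plate 9 (x) x 32 (y) x 30 mm high, to be gripped by its 9 mm thickness from above. Site: bow's centre, on the axis, 78 mm above the table, 21 mm above the lock's top. Black stripe on its +y end; white, green, orange marks on the unit: off, run, start. Turns clockwise seen from above
- barrel (a joint): turn of the lock, rad: 0 = off, 0.6 = run (end stop). It has light friction and stays where it is left; it turns first, together with the key, clockwise from above
- key (a joint): further turn of the key past the lock, rad: 0 = rest, 0.7 = start (end stop). A spring returns it to 0 when released (0.06 N m at rest, 0.15 N m at start); it begins to move when the lock is at run. The bow's whole turn is barrel + key, 1.3 rad from off to start
- mug_rim (a point): bystander: a blue mug, 80 mm across, 90 mm high; point at the centre of its mouth
- driver_grip (a point): bystander: a screwdriver lying on the table; point on its handle
- spray: bystander: a spray can, 60 mm across, 170 mm high; origin under its centre
- carton: bystander: a small cardboard carton 90 x 120 x 60 mm; origin under its centre
- d1_c (a point): a blue new drive (absent in some runs), on the table to the robot's right: aluminium body 80 (x) x 30 (y) x 14 mm high; on its middle a grip block of its colour, 12 (x) x 26 (y) x 26 mm, 40 mm high over all; 90 g. Site at its centre, 20 mm above its base, 6 mm above the body's top. Grip the block's 12 mm thickness, fingers in line with x, above the body. 
- d2_c (a point): a blue new drive (absent in some runs), on the table to the robot's right: aluminium body 80 (x) x 30 (y) x 14 mm high; on its middle a grip block of its colour, 12 (x) x 26 (y) x 26 mm, 40 mm high over all; 90 g. Site at its centre, 20 mm above its base, 6 mm above the body's top. Grip the block's 12 mm thickness, fingers in line with x, above the body. 
- d3_c (a point): a blue new drive (absent in some runs), on the table to the robot's right: aluminium body 80 (x) x 30 (y) x 14 mm high; on its middle a grip block of its colour, 12 (x) x 26 (y) x 26 mm, 40 mm high over all; 90 g. Site at its centre, 20 mm above its base, 6 mm above the body's top. Grip the block's 12 mm thickness, fingers in line with x, above the body. 
- d4_c (a point): a blue new drive (absent in some runs), on the table to the robot's right: aluminium body 80 (x) x 30 (y) x 14 mm high; on its middle a grip block of its colour, 12 (x) x 26 (y) x 26 mm, 40 mm high over all; 90 g. Site at its centre, 20 mm above its base, 6 mm above the body's top. Grip the block's 12 mm thickness, fingers in line with x, above the body. 
Mind the look-alikes: they are no part of the job. Leave any brown or turquoise look-alike of the part that bears d4_c alone.

How it is judged:
By the outcome, as a careful person would: the job done as asked, in the order asked, and still so for the second after the job is handed in, with the robot touching nothing.
Of d1, d2, d3, d4 only 2 to 3 are there at a start; the rules pass over those that are not, and their reading is None.
At some moment in a run one of d1, d2, d3, d4 may be knocked a few centimetres aside while the robot is not near it.
Once in a run the grip may slacken for a moment while it holds something.
It also fails if it takes over 200 s, if anything falls off the work surface, if the arm or the gripper's body presses on something with over 40 N, if the wrist force passes 120 N, or if a joint passes its speed limit or range.

ROBOT

A 7-joint arm with a two-finger parallel gripper is mounted at the origin on the work surface. World frame = base frame: x ahead of the robot, y to its left, z up, the work surface at z = 0. Lengths are in m, angles in rad, forces in N, time in s.
With the tool pointing down it reaches from about 0.425 to 0.925 m from the base axis. Payload 6.8 kg.
Tool frame: the origin (TCP) lies on the front face of the gripper's body, between the roots of the fingers; the fingertips stand 73 mm ahead of it and the grasp point (between the pads) lies 54 mm ahead of it (env.nose_length is the distance from the TCP to the fingertips, in m); z points along the fingers, y is the line along which they close (so a half turn about z gives the same grasp; the last joint's range is limited). The gripper opens to 85 mm and grips with 20 to 120 N. Pads are 22 mm wide; open, the fingers measure 114 mm over their backs; the gripper's body (76 mm by 85 mm) begins 54 mm behind the grasp point. The pads swing forward as they close: fully open they stand 13 mm farther back than shut.
Start: joints at [-1.262, 0.477, 0.022, 1.555, -0.011, 1.109, -0.083], TCP at [0.273, 0.617, 0.304] pointing down, gripper open.
Joint ranges: [-2.96, 2.96], [-0.34, 2.1], [-1.41, 1.46], [0.24, 2.44], [-1.37, 4.51], [0.17, 1.92], [-2.96, 2.96]. Speed limits (rad/s): [2.39, 2.39, 3.14, 3.14, 3.14, 3.14, 3.14].

INTERFACE

Orientations are given as a unit quaternion [w, x, y, z].
In Python, from cell import env, kin, camera, calibration, job gives the robot as it stands. The module is installed in compiled form; this text tells all that it offers. Calls block until the motion is done:
- env.reach(position, orientation): joint-space move of the TCP to a pose.
- env.movel(position, velocity=0.15, rot=None, stop_force=None): straight line of the TCP; rot=None keeps the orientation; velocity is the mean speed in m/s. With stop_force (N) it stops when the force on the tool has changed by that much, and returns True; else False.
- env.goto_joints(angles): joint-space move.
- env.grip(opening, f_grip=None): finger opening in m; f_grip is the grip in N (None keeps the last); returns when the fingers have stopped.
- env.dwell(seconds).
- kin.inverse_kinematics(position, orientation): joint angles nearest the present ones, or None.
- env.get_state(): the state.
- camera(name): name is "scene" or "top"; returns (picture, depth): 480x640x3 uint8, blue, green, red; 480x640 float32, m along the optical axis (not along the pixel's ray), 0 where there is no reading.
- calibration(name): a dict with "fx", "fy", "cx", "cy" (pixels), "rvec" (rotation vector, rad) and "tvec" (3), from world to camera coordinates, as OpenCV has them. Camera axes: x right, y down, z forward; pixel columns grow to the right and rows downward; lengths in m; the calibration is good to about 2 mm. A picture is of the moment at which its call begins. calibration takes no time and is no camera call.
A pose or a line that the arm cannot do raises env.PlanningError and nothing moves.
- job.job_done(): hands the job in; it is judged then, once.
The state is a dict: "time": time; "qpos": joint angles; "joint_velocities": joint speeds; "joint_torque": joint torques, N m; "tcp_pos": TCP position; "orientation": TCP orientation; "force": force on the tool from outside, world axes, zero at the start; "torque": the same for the moment, N m; "opening": finger opening in m; "gripper_force": force on a finger pad.
Only numpy, scipy, OpenCV 4.12 (cv2) and the standard library are available. Lean on these libraries where they do the work, as an engineer would, in place of code of your own. Each camera call takes 0.05 s, during which the arm holds its last target. There are 200 camera calls.

## Working session

There is one attempt and no reset: what is moved stays moved. The work goes in short steps, each a Python script; the robot and the scene stay as the last script left them, time stands still between calls to the robot, and variables do not carry over. Pictures are saved under pics/ and viewed, at most 14 in all, crops included, and the job is handed in when it is done.

```bash
mkdir -p pics; ls; python3 - <<'E'
from cell import env,kin,camera,calibration,job
import cv2,numpy as np
for n in("scene","top"):
    p,d=camera(n); cv2.imwrite(f"pics/{n}0.png",p); np.save(f"{n}0.npy",d)
    c=calibration(n); R=cv2.Rodrigues(np.array(c["rvec"]))[0]; print(n,c,"cam at",-R.T@np.array(c["tvec"]).ravel())
s=env.get_state(); print(s["time"],s["tcp_pos"],s["orientation"],s["opening"])
E
```

```text
pics
scene {'fx': 561.6973214945896, 'fy': 561.6973214945896, 'cx': 312.5827355164722, 'cy': 237.3544187432258, 'rvec': array([ 1.90821435,  1.14228787, -0.60857486]), 'tvec': array([-0.28465669, -0.17506865,  1.74938403])} cam at [ 1.50174774 -0.48683082  0.82448314]
top {'fx': 564.113175868068, 'fy': 564.113175868068, 'cx': 317.7783741251598, 'cy': 240.1849878479736, 'rvec': array([ 2.20009672, -2.17342496,  0.08747074]), 'tvec': array([0.01897498, 0.53718324, 1.45861417])} cam at [0.42792693 0.03403482 1.49405534]
0.1 [0.2731286  0.61681995 0.30301101] [-1.20869938e-04  2.06912828e-01  9.78359024e-01 -8.29422604e-04] 0.0852147303857252
```

View pics/top0.png

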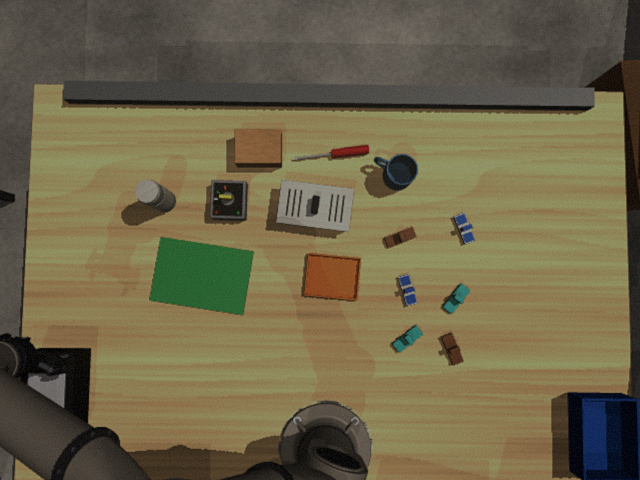

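View pics/scene0.png

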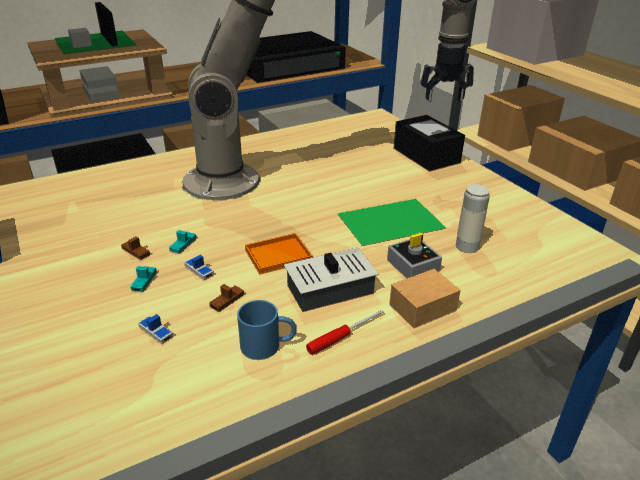

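Top view: blue candidates are at (464,229) and (407,290). Brown ones are at (400,237) and (451,348), turquoise at (456,298) and (407,338). The lid knob is at (315,205), key at (228,197), tray at (332,277) and mat at (202,276). I'll enlarge the image to confirm these, then measure.

```bash
cat > h.py <<'E'
import cv2,numpy as np
from cell import env,kin,camera,calibration,job
def cam(n):
    c=calibration(n); R=cv2.Rodrigues(np.array(c["rvec"]))[0]; t=np.array(c["tvec"]).ravel()
    return c,R,-R.T@t
def ray(n,uv,z):
    c,R,o=cam(n); uv=np.atleast_2d(uv).astype(float)
    d=np.c_[(uv[:,0]-c["cx"])/c["fx"],(uv[:,1]-c["cy"])/c["fy"],np.ones(len(uv))]@R
    return o+d*((z-o[2])/d[:,2])[:,None]
def cloud(n,dep):
    c,R,o=cam(n); v,u=np.mgrid[:480,:640]
    return np.stack([(u-c["cx"])/c["fx"]*dep,(v-c["cy"])/c["fy"]*dep,dep],-1)@R+o
def blobs(mask,amin=8):
    n,l,s,ce=cv2.connectedComponentsWithStats(mask.astype(np.uint8),connectivity=8)
    return [(l==i,s[i,4],ce[i]) for i in range(1,n) if s[i,4]>=amin]
def hsv(p): return [x.astype(int) for x in cv2.split(cv2.cvtColor(p,cv2.COLOR_BGR2HSV))]
def rect(n,m,z):
    """blob outline cast on plane z -> centre, long side, short side, yaw of long side"""
    v,u=np.nonzero(m); w=ray(n,np.c_[u,v],z)[:,:2]
    (c,(a,b),ang)=cv2.minAreaRect((w*1000).astype(np.float32)); ang=np.radians(ang)
    if a<b: a,b,ang=b,a,ang+np.pi/2
    ang=(ang+np.pi/2)%np.pi-np.pi/2
    return np.array(c)/1000,a,b,ang
E
python3 - <<'E'
from h import *
p=cv2.imread("pics/top0.png"); d=np.load("top0.npy"); W=cloud("top",d)
a=cv2.resize(p[200:370,370:490],None,fx=4.4,fy=4.4,interpolation=cv2.INTER_CUBIC)[:600]
b=cv2.resize(p[170:235,205:360],(400,168),interpolation=cv2.INTER_CUBIC)
cv2.imwrite("pics/crop1.png",a[:,:528]); cv2.imwrite("pics/crop2.png",cv2.resize(p[170:240,200:360],(800,350),interpolation=cv2.INTER_CUBIC))
h,s,v=hsv(p)
def show(nm,m,z,amin=20):
    for mm,ar,ce in blobs(m,amin):
        c,a,b,y=rect("top",mm,z); print(nm,ce.round(1),ar,c.round(4),round(a),round(b),"yaw",round(np.degrees(y),1),"z",np.median(W[mm][:,2]).round(3),np.percentile(W[mm][:,2],95).round(3), "mean",ray("top",[ce],z)[0,:2].round(4))
z=np.zeros_like(h,bool); z[100:400,120:500]=1
show("mat",(h>45)&(h<80)&(s>120)&z,.004,500)
show("tray",(h>3)&(h<14)&(s>200)&(v>120)&z,.018,300)
show("yellow",(h>23)&(h<35)&(s>170)&(v>120)&z&(np.mgrid[:480,:640][1]<250)&(np.mgrid[:480,:640][0]<225),.093,5)
show("blue",(h>105)&(h<125)&(s>130)&(v>70)&z,.02,10)
show("lidpl",(abs(W[...,2]-.061)<.006)&z&(s<60),.061,300)
show("knob",(W[...,2]>.075)&(W[...,2]<.1)&z&(v<80),.091,20)
show("unit",(W[...,2]>.03)&(W[...,2]<.06)&z&(np.mgrid[:480,:640][1]<252)&(s<90)&(np.mgrid[:480,:640][0]>175),.045,300)
for n,ro in (("spray",(130,180,180,215)),("carton",(230,290,125,172)),("mug",(370,425,150,195))):
    w=W[ro[2]:ro[3],ro[0]:ro[1]].reshape(-1,3); w=w[w[:,2]>.03]; print(n,w.min(0).round(3),w.max(0).round(3))
E
```

```text
mat [201.3 275.5] 5970 [0.4416 0.3311] 248 168 yaw 81.8 z 0.004 0.01 mean [0.441  0.3311]
blue [460.9 219.1] 65 [ 0.5975 -0.3507] 21 21 yaw -63.7 z 0.015 0.019 mean [ 0.5973 -0.3505]
blue [466.6 227.3] 31 [ 0.5761 -0.3655] 24 9 yaw -67.6 z 0.04 0.045 mean [ 0.5757 -0.3654]
blue [468.1 236.8] 70 [ 0.5507 -0.369 ] 22 21 yaw -70.9 z 0.016 0.021 mean [ 0.5508 -0.369 ]
blue [405.  280.1] 64 [ 0.4351 -0.2028] 22 20 yaw -75.4 z 0.015 0.021 mean [ 0.4352 -0.2032]
blue [408.9 289.6] 35 [ 0.4109 -0.2133] 23 9 yaw -71.0 z 0.04 0.045 mean [ 0.4108 -0.2134]
blue [410.5 298.7] 69 [ 0.3872 -0.2174] 22 20 yaw -71.1 z 0.015 0.019 mean [ 0.3873 -0.2176]
lidpl [314.6 205.4] 2835 [0.6229 0.0349] 187 111 yaw 83.4 z 0.061 0.066 mean [0.623 0.035]
knob [407.9 161.2] 79 [ 0.7302 -0.1937] 72 35 yaw 58.3 z 0.086 0.093 mean [ 0.7343 -0.1989]
knob [382.9 161. ] 24 [ 0.7344 -0.1364] 32 8 yaw 63.8 z 0.08 0.09 mean [ 0.7339 -0.1359]
knob [396.3 180.9] 73 [ 0.6867 -0.1737] 71 30 yaw 74.0 z 0.088 0.096 mean [ 0.6837 -0.1698]
knob [163.8 202.2] 58 [0.6212 0.4148] 53 17 yaw -41.4 z 0.087 0.097 mean [0.6221 0.4124]
knob [314.5 204.4] 126 [0.6212 0.0352] 45 18 yaw -7.3 z 0.092 0.096 mean [0.6215 0.0352]
unit [228.2 199.8] 1049 [0.6372 0.2596] 101 92 yaw -1.2 z 0.046 0.054 mean [0.6369 0.2585]
spray [0.428 0.034 0.032] [0.667 0.46  1.494]
carton [0.428 0.034 0.03 ] [0.822 0.246 1.494]
mug [ 0.428 -0.223  0.03 ] [0.754 0.034 1.494]
```

View pics/crop1.png

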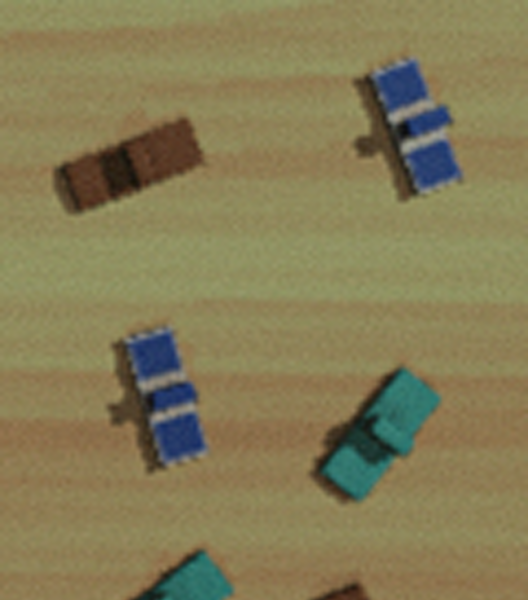

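View pics/crop2.png

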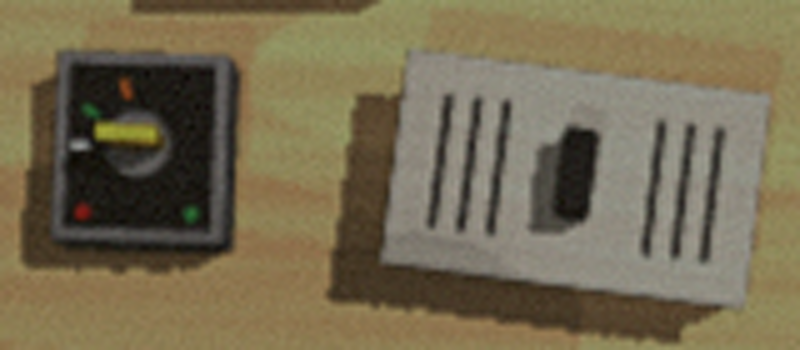

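Crop 1 confirms the two blue drives: aluminium bodies with blue labels and blue grip blocks. The other four are plain brown or turquoise and stay put. Crop 2 shows the key's stripe at the white (off) mark and the lid knob running along the lid's x. All measured heights match the given sizes, so I'll move the lid first.

```bash
cat >> h.py <<'E'
def Q(th):
    """tool down, closing line at world yaw th (rad)"""
    f=(th+np.pi/2)/2; return np.array([0,np.cos(f),np.sin(f),0])
def best(pos,th):
    """the half-turn variant that moves the joints least"""
    q0=np.array(env.get_state()["qpos"]); o=[]
    for t in(th,th+np.pi,th-np.pi):
        q=kin.inverse_kinematics(np.array(pos),Q(t))
        if q is not None: o.append((np.abs(np.array(q)-q0).max(),t))
    return min(o)[1]
def hop(x,y,z,th):
    t=best([x,y,z],th); env.reach(np.array([x,y,z]),Q(t)); return t
def lin(x,y,z,v=.15,th=None,sf=None): return env.movel(np.array([x,y,z]),velocity=v,rot=None if th is None else Q(th),stop_force=sf)
def st(m=""):
    s=env.get_state(); print(m,"t",round(s["time"],1),"tcp",np.round(s["tcp_pos"],4),"open",round(s["opening"],4),"F",np.round(s["force"],1),"gf",np.round(s["gripper_force"],1)); return s
E
python3 - <<'E'
from h import *
K=np.array([.622,.035]); th=np.radians(83.3); M=np.array([.4416,.3311])
hop(.60,.06,.28,th); t=hop(*K,.24,th); st("above")
env.grip(.05); print(lin(*K,.139,.1,sf=15)); st("down"); env.grip(0,80); st("grip")
lin(*K,.16,.05); s=st("lifted 2cm")
lin(*K,.25,.15); st("up")
lin(*M,.25,.2,th=t+np.radians(-1.5)); s=st("over mat")
if s["opening"]>.012:
    print(lin(*M,.115,.12,sf=15)); print(lin(*M,.085,.03,sf=6)); st("set"); env.grip(.05); st("rel"); lin(*M,.22,.2)
hop(.30,.45,.35,t)
for n in("scene","top"):
    p,d=camera(n); cv2.imwrite(f"pics/{n}1.png",p); np.save(f"{n}1.npy",d)
st()
p=cv2.imread("pics/top1.png"); cv2.imwrite("pics/crop3.png",cv2.resize(p[150:350,100:380],(800,571),interpolation=cv2.INTER_CUBIC))
E
```

```text
above t 2.7 tcp [0.6217 0.035  0.239 ] open 0.0857 F [-0.2 -0.9 -0.1] gf 0.0
False
down t 4.3 tcp [0.6225 0.0349 0.1397] open 0.0499 F [ 0.1  0.3 -0.3] gf 0.0
grip t 4.7 tcp [0.6223 0.0349 0.1398] open 0.0166 F [-1.4  0.4  5.5] gf 79.1
lifted 2cm t 5.3 tcp [0.622  0.0351 0.1601] open 0.0167 F [-0.6 -0.3 -3.4] gf 78.1
up t 6.0 tcp [0.6214 0.0352 0.2491] open 0.0164 F [-0.2  1.4 -2.7] gf 78.1
over mat t 7.9 tcp [0.4422 0.33   0.2501] open 0.017 F [-0.2  0.2 -3.1] gf 54.0
False
True
set t 9.8 tcp [0.4416 0.3311 0.0974] open 0.0166 F [-1.1  0.   7.4] gf 84.4
rel t 10.3 tcp [0.4408 0.3308 0.0968] open 0.0502 F [-0.  -0.8 -0.2] gf 0.0
 t 12.0 tcp [0.3011 0.4485 0.3489] open 0.0498 F [ 0.4 -0.4 -0.6] gf 0.0
```

View pics/crop3.png

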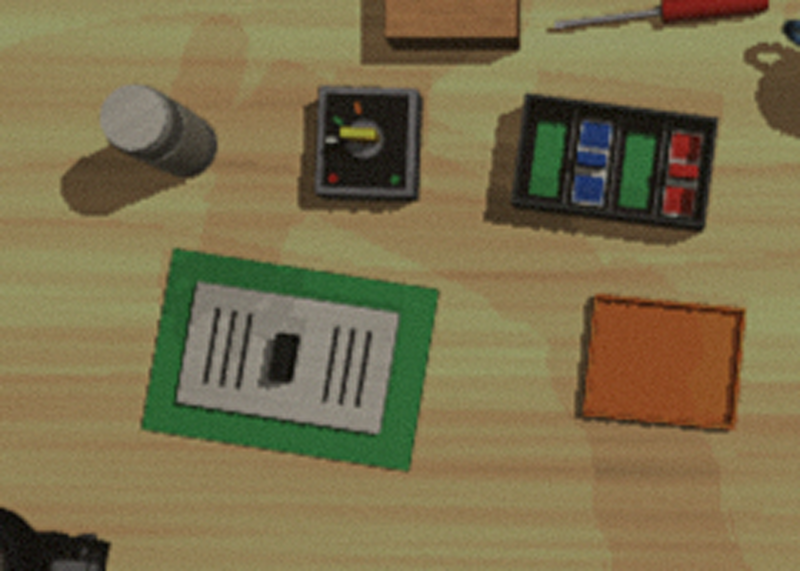

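The lid lies flat inside the mat. The dock bays, left to right from +y, are empty, blue d0, empty and red. Next I'll measure the dock, the tray and the red drive.

```bash
cat > meas.py <<'E'
from h import *
U,V=np.meshgrid(np.arange(640),np.arange(480))
def show(nm,p,W,m,z,amin=20):
    for mm,ar,ce in blobs(m,amin):
        c,a,b,y=rect("top",mm,z); print(nm,ce.round(1),ar,c.round(4),round(a),round(b),"yaw",round(np.degrees(y),1),"z",np.median(W[mm][:,2]).round(3),np.percentile(W[mm][:,2],95).round(3), "mean",ray("top",[ce],z)[0,:2].round(4))
E
python3 - <<'E'
from meas import *
p=cv2.imread("pics/top1.png"); d=np.load("top1.npy"); W=cloud("top",d); h,s,v=hsv(p)
D=(U>270)&(U<360)&(V>175)&(V<240)
show("rim",p,W,D&(W[...,2]>.045)&(W[...,2]<.07),.056,100)
show("floor",p,W,D&(h>45)&(h<80)&(s>90),.004,30)
show("red",p,W,D&((h<8)|(h>172))&(s>120),.018,8)
show("dblue",p,W,D&(h>105)&(h<125)&(s>120),.018,8)
T=(U>290)&(U<370)&(V>245)&(V<305)
show("tray",p,W,T&((h<14))&(s>190),.018,300)
show("trayrim",p,W,T&(W[...,2]>.012),.018,100)
E
```

```text
rim [313.8 205.2] 419 [0.6221 0.0353] 176 102 yaw 83.4 z 0.056 0.061 mean [0.6243 0.037 ]
floor [291.3 205.3] 285 [0.6309 0.0966] 72 29 yaw -6.2 z 0.005 0.01 mean [0.6304 0.0969]
floor [322.6 209.2] 288 [0.621  0.0135] 72 29 yaw -5.7 z 0.005 0.011 mean [0.6209 0.0135]
red [339.4 200.9] 82 [ 0.6414 -0.0305] 24 21 yaw -89.4 z 0.019 0.024 mean [ 0.6417 -0.0303]
red [339.2 209.5] 53 [ 0.6188 -0.0294] 26 13 yaw -89.5 z 0.044 0.05 mean [ 0.6189 -0.0298]
red [336.9 219.6] 92 [ 0.5911 -0.025 ] 27 25 yaw 79.3 z 0.02 0.025 mean [ 0.592  -0.0242]
dblue [307.9 197. ] 72 [0.651 0.054] 24 21 yaw -89.3 z 0.02 0.024 mean [0.651 0.053]
dblue [306.4 205.3] 42 [0.6297 0.0564] 24 11 yaw -89.3 z 0.045 0.048 mean [0.6289 0.0567]
dblue [305.7 215.4] 71 [0.6018 0.0586] 24 19 yaw -89.3 z 0.019 0.024 mean [0.602  0.0581]
tray [325.8 275.9] 1126 [ 0.4429 -0.0089] 131 109 yaw 85.3 z 0.005 0.017 mean [0.4439 0.0034]
trayrim [332.  276.7] 291 [ 0.4426 -0.0128] 140 112 yaw 85.2 z 0.019 0.024 mean [ 0.4419 -0.0128]
```

```bash
cat >> meas.py <<'E'
DC=np.array([.6222,.0352]); DY=np.radians(-6.6)
def bay(y): return DC+y*np.array([-np.sin(DY),np.cos(DY)])
def drives(p,W):
    """blue drives on the table: label pairs about 50 mm apart, cast on z=.014"""
    h,s,v=hsv(p); m=(h>105)&(h<125)&(s>130)&(v>70)&(U>360)&(V>195)&(V<420)&(U<560)
    L=[];B=[]
    for mm,ar,ce in blobs(m,8):
        z=np.median(W[mm][:,2]); (B if z>.03 else L).append(ray("top",[ce],.04 if z>.03 else .014)[0,:2])
    o=[]
    for i in range(len(L)):
        for j in range(i):
            dd=L[j]-L[i]
            if .044<np.hypot(*dd)<.058:
                c=(L[i]+L[j])/2; b=min(B,key=lambda x:np.hypot(*(x-c)))
                if np.hypot(*(b-c))<.012: o.append((c,(np.arctan2(dd[1],dd[0])+np.pi/2)%np.pi-np.pi/2,b))
    return o
def look(tag):
    p,d=camera("top"); cv2.imwrite(f"pics/{tag}.png",p); return p,cloud("top",d)
def pick(c,th,base,f=60):
    t=hop(*c,.2,th); env.grip(.04); lin(*c,base+.105,.2); print("stop",lin(*c,base+.091,.05,sf=12)); env.grip(0,f); s=st("grip")
    lin(*c,.2,.2); s=st("up"); return t,s["opening"]>.008
def place(c,th,base):
    t=best([*c,.2],th); lin(*c,.2,.25,th=t); s=st("over")
    if s["opening"]<.008: print("LOST"); return False
    lin(*c,base+.102,.15); print("touch",lin(*c,base+.084,.03,sf=4)); st("set"); env.grip(.035); lin(*c,.2,.2); return True
E
python3 - <<'E'
from meas import *
t,ok=pick(np.array([.616,-.0275]),np.radians(-6.8),.004)
if ok: place(np.array([.447,-.0128]),np.radians(-4.8),.004)
hop(.45,.25,.3,np.radians(-5))
p,W=look("top2"); st()
for x in drives(p,W): print(x[0].round(4),np.degrees(x[1]).round(1),x[2].round(4))
cv2.imwrite("pics/crop4.png",cv2.resize(p[170:350,270:490],(733,600),interpolation=cv2.INTER_CUBIC))
E
```

```text
stop False
grip t 15.8 tcp [ 0.6163 -0.0276  0.0954] open 0.0105 F [ 0.1 -0.1  3.6] gf 60.2
up t 16.5 tcp [ 0.6153 -0.027   0.199 ] open 0.0108 F [ 0.   0.9 -2. ] gf 59.6
over t 17.3 tcp [ 0.4482 -0.0125  0.2001] open 0.0109 F [ 1.1 -0.1  0.3] gf 59.6
touch True
set t 18.5 tcp [ 0.4475 -0.0126  0.0953] open 0.0108 F [-2.1  0.9 13. ] gf 61.4
 t 21.6 tcp [0.45   0.2494 0.2995] open 0.035 F [ 0.6 -0.2 -0.2] gf 0.0
[ 0.5745 -0.3614] 22.2 [ 0.5741 -0.3603]
[ 0.4249 -0.2365] 17.1 [ 0.4248 -0.2355]
```

View pics/crop4.png

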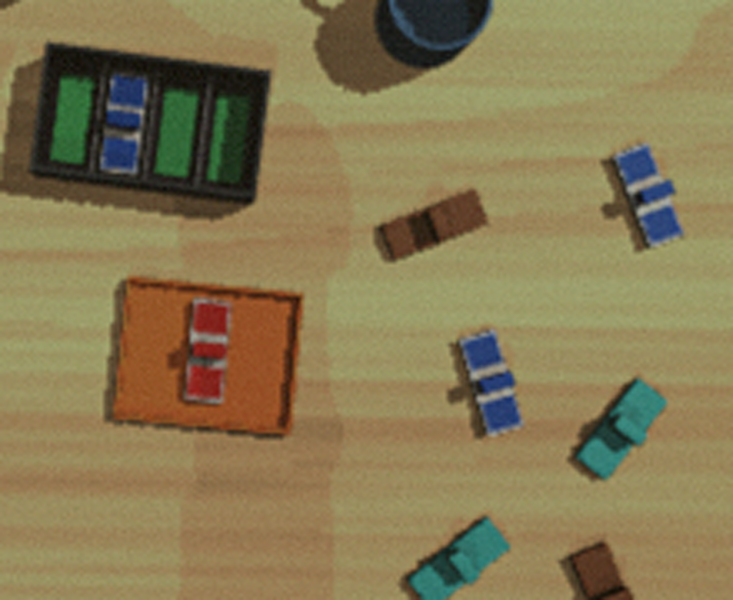

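The red drive lies flat in the tray. The nearer blue drive was knocked to (0.425, -0.237), and I have its new position. Next I'll fetch both blue drives, measuring again before each pick.

```bash
python3 - <<'E'
from meas import *
for k,(y,zz) in enumerate(((-.021,0),(-.063,0))):
    p,W=look(f"top3_{k}"); ds=drives(p,W); print([x[0].round(4) for x in ds])
    c,th,b=min(ds,key=lambda x:x[0][0]); print(c,b,np.degrees(th))
    t,ok=pick((c+b)/2,th,0)
    if not(ok and place(bay(y),DY,.004)): break
    hop(.45,.25,.3,DY)
p,W=look("top4"); st(); print([x[0].round(4) for x in drives(p,W)])
h,s,v=hsv(p)
show("dblue",p,W,(U>270)&(U<360)&(V>175)&(V<240)&(h>105)&(h<125)&(s>120),.018,8)
cv2.imwrite("pics/crop5.png",cv2.resize(p[170:350,270:490],(733,600),interpolation=cv2.INTER_CUBIC))
E
```

```text
[array([ 0.5748, -0.3614]), array([ 0.4247, -0.2367])]
[ 0.42472891 -0.23665847] [ 0.42470749 -0.23516124] 17.30067148472572
stop False
grip t 25.1 tcp [ 0.4249 -0.236   0.0913] open 0.0108 F [-0.4  1.4  6. ] gf 59.0
up t 25.8 tcp [ 0.4244 -0.2352  0.1992] open 0.0106 F [-0.4  0.7 -1.8] gf 58.4
over t 27.2 tcp [0.6189 0.0129 0.1998] open 0.0109 F [ 0.1 -0.8 -1.1] gf 58.4
touch True
set t 28.4 tcp [0.6202 0.0145 0.0954] open 0.0106 F [-1.2  0.9  6.8] gf 59.6
[array([ 0.5749, -0.3613])]
[ 0.57486771 -0.36130671] [ 0.57409161 -0.36037681] 21.87371007306925
stop False
grip t 35.2 tcp [ 0.5747 -0.361   0.0914] open 0.0111 F [0.2 0.6 2.2] gf 61.2
up t 35.9 tcp [ 0.5743 -0.3601  0.1988] open 0.0108 F [ 0.8  0.5 -1.2] gf 60.8
over t 37.4 tcp [ 0.6145 -0.0286  0.2   ] open 0.0109 F [-0.2  0.5 -2. ] gf 60.7
touch True
set t 38.6 tcp [ 0.6152 -0.0273  0.0954] open 0.0108 F [-0.6  0.7  6.2] gf 61.8
 t 41.5 tcp [0.4502 0.2494 0.2997] open 0.035 F [-0.7  0.8 -0.6] gf 0.0
[]
dblue [308. 197.] 72 [0.6515 0.053 ] 25 20 yaw 81.2 z 0.018 0.024 mean [0.6509 0.0526]
dblue [323.7 199.3] 70 [0.6448 0.0117] 24 19 yaw -89.3 z 0.019 0.025 mean [0.6454 0.0111]
dblue [339.1 201.4] 60 [ 0.6401 -0.0303] 22 21 yaw 81.2 z 0.019 0.026 mean [ 0.6403 -0.0295]
dblue [306.4 205.2] 42 [0.6297 0.0564] 24 11 yaw -89.3 z 0.044 0.049 mean [0.6291 0.0566]
dblue [322.6 207.9] 40 [0.6222 0.0141] 24 11 yaw -89.3 z 0.044 0.052 mean [0.6225 0.014 ]
dblue [338.8 209.9] 45 [ 0.6175 -0.0294] 26 11 yaw -89.3 z 0.044 0.049 mean [ 0.6177 -0.0289]
dblue [305.6 215.6] 69 [0.6018 0.0586] 24 19 yaw -89.3 z 0.018 0.025 mean [0.6016 0.0583]
dblue [321.3 218.2] 73 [0.5955 0.0178] 25 20 yaw 81.2 z 0.02 0.025 mean [0.5953 0.017 ]
dblue [336.4 220. ] 58 [ 0.591  -0.0227] 22 21 yaw 72.2 z 0.019 0.024 mean [ 0.5909 -0.0228]
```

View pics/crop5.png

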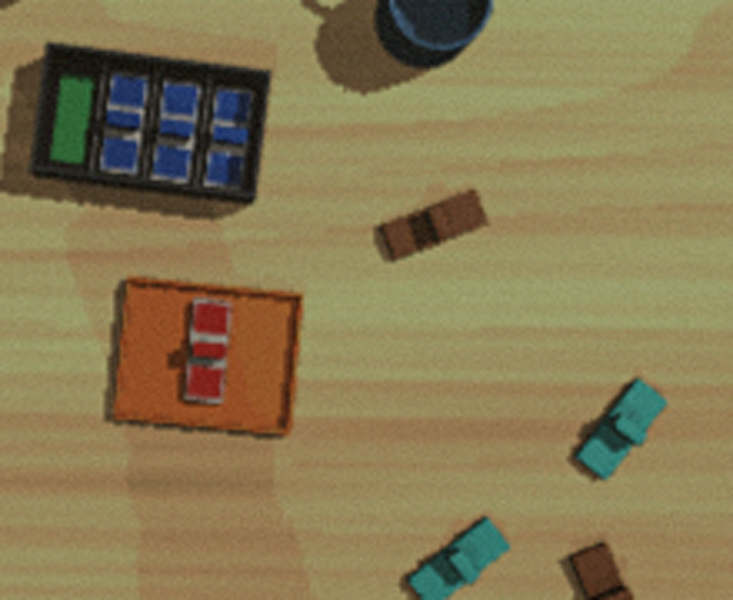

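All three blue drives lie flat in their own bays, and neither camera shows any other blue drive. Next I'll put the lid back on.

```bash
python3 - <<'E'
from meas import *
K=np.array([.622,.035]); M=np.array([.4416,.3311])
t=hop(*M,.2,np.radians(81.8)); env.grip(.05); lin(*M,.11,.15); print(lin(*M,.098,.05,sf=12)); env.grip(0,80); st("grip")
lin(*M,.25,.15); st("up"); t2=best([*K,.25],np.radians(83.3))
lin(*K,.25,.2,th=t2); s=st("over")
if s["opening"]>.013:
    lin(*K,.165,.15); st("near"); print(lin(*K,.128,.03,sf=6)); st("set"); env.grip(.05); lin(*K,.24,.2); 
    hop(.45,.25,.3,DY)
p,W=look("top5"); st(); h,s,v=hsv(p)
show("lid",p,W,(W[...,2]>.04)&(W[...,2]<.08)&(s<60)&(U>265)&(U<365)&(V>170)&(V<245),.061,300)
show("knob",p,W,(U>290)&(U<340)&(V>185)&(V<225)&(W[...,2]>.075),.091,20)
m=(h>23)&(h<35)&(s>170)&(v>120)&(U>205)&(U<250)&(V>180)&(V<215)&(W[...,2]>.07)
show("key",p,W,m,.093,5)
m=(abs(W[...,2]-.061)<.03)&(s<60)&(U>270)&(U<362)&(V>175)&(V<240)&(W[...,2]<.072)
w=W[m]; A=np.c_[w[:,:2]-w[:,:2].mean(0),np.ones(len(w))]; print("plane",np.linalg.lstsq(A,w[:,2],rcond=None)[0])
cv2.imwrite("pics/crop6.png",cv2.resize(p[165:245,195:365],(800,376),interpolation=cv2.INTER_CUBIC))
E
```

```text
False
grip t 44.5 tcp [0.4418 0.3314 0.0984] open 0.0162 F [0.3 1.5 3.4] gf 78.6
up t 45.6 tcp [0.441  0.331  0.2491] open 0.0164 F [-0.3  0.7 -4.1] gf 78.1
over t 47.5 tcp [0.6218 0.036  0.2498] open 0.0165 F [ 0.2  0.2 -2.3] gf 78.1
near t 48.2 tcp [0.6225 0.0348 0.1657] open 0.0166 F [ 0.3 -0.6 -2.7] gf 78.1
True
set t 49.1 tcp [0.6219 0.035  0.1406] open 0.0169 F [-0.7  1.3  5.7] gf 79.2
 t 51.3 tcp [0.4507 0.2488 0.2996] open 0.0501 F [-0.1 -0.6 -0.6] gf 0.0
lid [314.6 205.8] 3001 [0.6223 0.0352] 187 111 yaw 83.3 z 0.061 0.066 mean [0.6219 0.035 ]
knob [314.3 204.6] 129 [0.6211 0.0357] 44 18 yaw -6.4 z 0.091 0.096 mean [0.6208 0.0357]
plane [-0.00189624 -0.00096061  0.06145549]
```

View pics/crop6.png

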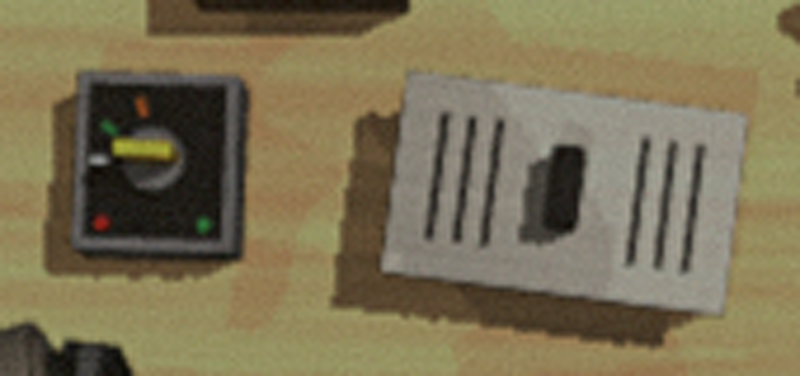

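The lid is seated flat: plane tilt 0.002, plate top at z 0.061, centred on the dock. Next I'll locate the key bow.

```bash
python3 - <<'E'
from meas import *
p=cv2.imread("pics/top5.png"); _,d=camera("top"); W=cloud("top",d); h,s,v=hsv(p)
B=(U>208)&(U<250)&(V>180)&(V<218)
y=B&(h>20)&(h<36)&(s>110)&(v>70)&(V>188)&(V<206)&(U>212)&(U<236)
show("key",p,W,y,.093,5)
v_,u_=np.nonzero(y); w=ray("top",np.c_[u_,v_],.093)[:,:2]; e,vec=np.linalg.eigh(np.cov(w.T)); print("pca",np.degrees(np.arctan2(vec[1,1],vec[0,1])))
show("keyz",p,W,B&(W[...,2]>.08),.093,5)
show("unit",p,W,B&False|(W[...,2]>.035)&(W[...,2]<.056)&(U>200)&(U<255)&(V>172)&(V<228),.045,300)
q=cv2.imread("pics/scene1.png"); dd=np.load("scene1.npy"); X=cloud("scene",dd); H,S,VV=hsv(q)
m=(H>22)&(H<36)&(S>120)&(VV>80)&(X[...,2]>.06)&(X[...,2]<.1)&(abs(U-415)<25)&(abs(V-242)<20)
for mm,a,c in blobs(m,10): w=X[mm]; print("scene",a,c,w.mean(0).round(4),w.min(0).round(3),w.max(0).round(3))
E
```

```text
key [225.  196.2] 52 [0.6385 0.2583] 34 10 yaw 83.6 z 0.093 0.097 mean [0.6388 0.2593]
pca 82.87510165209366
keyz [225.  196.8] 58 [0.6369 0.2594] 30 10 yaw -89.3 z 0.093 0.096 mean [0.6374 0.2593]
unit [227.7 199.7] 1227 [0.6374 0.26  ] 101 91 yaw -1.3 z 0.046 0.052 mean [0.6372 0.2599]
scene 129 [415.31782946 239.45736434] [0.6419 0.2551 0.081 ] [0.634 0.241 0.063] [0.648 0.274 0.095]
```

```bash
python3 - <<'E'
from meas import *
C=np.array([.638,.2597]); th0=np.radians(-5.0)
for t in(th0,th0+np.pi,th0-np.pi):
    a=kin.inverse_kinematics(np.array([*C,.2]),Q(t)); b=kin.inverse_kinematics(np.array([*C,.2]),Q(t-1.3))
    print(t,None if a is None else np.round(a,2),None if b is None else np.round(b,2))
    if a is not None and b is not None and np.abs(np.array(a)-b)[:6].max()<.3 and abs(b[6])<2.75 and abs(a[6])<2.75: T=t; sg=np.sign(b[6]-a[6])
print("use",T,sg)
env.reach(np.array([*C,.22]),Q(T)); env.grip(.035); lin(*C,.15,.15); print(lin(*C,.138,.05,sf=10)); st("down")
env.grip(0,60); s=st("grip"); q0=np.array(s["qpos"]); tz0=s["torque"][2]; print("tz0",tz0)
a=0
while a<1.45:
    a+=.1 if a<1.15 else .03
    q=q0.copy(); q[6]+=sg*a; env.goto_joints(q); env.dwell(.1); s=env.get_state(); dt=s["torque"][2]-tz0
    print(round(a,2),"q7",round(sg*(s["qpos"][6]-q0[6]),3),"tz",round(dt,3),"F",np.round(s["force"],1),"o",round(s["opening"],4),round(s["time"],1))
    if abs(dt)>.45 and a>1.1: break
    if abs(dt)>1.5: break
p,_=camera("top"); q_,_=camera("scene"); cv2.imwrite("pics/k_top.png",p); cv2.imwrite("pics/k_scene.png",q_)
np.save("key.npy",np.r_[q0,sg,a,tz0])
E
```

```text
-0.08726646259971647 [-1.    0.75  0.82  1.65 -0.62  1.02 -0.07] [-1.12  0.89  1.09  1.65 -0.86  1.15 -1.19]
3.0543261909900767 [-1.2   1.12  1.38  1.66 -1.12  1.36 -2.86] [-0.71  0.62  0.34  1.62 -0.25  0.94  1.47]
-3.2288591161895095 [-1.2   1.12  1.38  1.66 -1.12  1.36 -2.86] [-0.71  0.62  0.34  1.62 -0.25  0.94  1.47]
use -0.08726646259971647 -1.0
False
down t 53.5 tcp [0.6379 0.2597 0.1379] open 0.0349 F [-0.4  0.2 -0.2] gf 0.0
grip t 53.8 tcp [0.6391 0.2594 0.1385] open 0.0078 F [ 5.1 -0.7 -2.4] gf 62.2
tz0 0.06383590688541842
0.1 q7 0.098 tz -0.067 F [ 2.7 -0.5 -0.8] o 0.0079 54.2
0.2 q7 0.197 tz -0.061 F [ 1.3  0.3 -1. ] o 0.0081 54.5
0.3 q7 0.297 tz -0.084 F [ 0.5 -0.1 -0.1] o 0.0076 54.9
0.4 q7 0.397 tz -0.054 F [ 0.5 -0.7  0.2] o 0.0083 55.2
0.5 q7 0.497 tz -0.038 F [-1.7 -0.4  1.8] o 0.0078 55.6
0.6 q7 0.597 tz -0.031 F [-3.   1.4  0.9] o 0.0075 55.9
0.7 q7 0.697 tz 0.015 F [-3.3  1.2  2.1] o 0.0076 56.3
0.8 q7 0.797 tz 0.029 F [-5.   1.1  2.6] o 0.0079 56.6
0.9 q7 0.897 tz 0.067 F [-5.4  2.4  2.9] o 0.0079 57.0
1.0 q7 0.997 tz 0.068 F [-4.   2.6  2.9] o 0.0076 57.3
1.1 q7 1.097 tz 0.05 F [-4.6  2.   2.6] o 0.0079 57.7
1.2 q7 1.197 tz 0.087 F [-5.   2.3  2.8] o 0.008 58.0
1.23 q7 1.227 tz 0.096 F [-4.5  2.7  2.8] o 0.0078 58.4
1.26 q7 1.257 tz 0.393 F [-4.3  2.2  2.4] o 0.0078 58.7
1.29 q7 1.286 tz 0.883 F [-4.3  2.2  2.2] o 0.0078 59.1
```

The end stop showed up at about 1.245 rad: torque rose to 0.9 N m after the expected 0.1–0.15 spring level. So run should be near 0.545. I'll ease back to 0.61, release, and check.

```bash
python3 - <<'E'
from meas import *
k=np.load("key.npy"); q0,sg=k[:7],k[7]
for a in(1.1,.9,.75,.61):
    q=q0.copy(); q[6]+=sg*a; env.goto_joints(q); s=env.get_state(); print(a,round(s["torque"][2]-k[9],3))
env.grip(.03); env.dwell(.3); x=env.get_state()["tcp_pos"]; lin(x[0],x[1],.24,.15)
hop(.45,.25,.3,DY); hop(.35,.4,.35,DY); env.dwell(.5)
p,W=look("top6"); st("end"); q_,_=camera("scene"); cv2.imwrite("pics/scene6.png",q_)
h,s,v=hsv(p); y=(h>20)&(h<36)&(s>110)&(v>70)&(W[...,2]>.07)&(U>212)&(U<242)&(V>185)&(V<210)
show("key",p,W,y,.093,5)
a=cv2.resize(p[165:245,195:365],(800,376),interpolation=cv2.INTER_CUBIC); cv2.imwrite("pics/crop7.png",a)
E
```

```text
1.1 0.047
0.9 0.055
0.75 0.024
0.61 -0.001
end t 63.9 tcp [0.3501 0.3999 0.35  ] open 0.0298 F [0.3 0.2 0.4] gf 0.0
key [224.6 196.3] 41 [0.6385 0.2602] 32 8 yaw 53.8 z 0.092 0.097 mean [0.6386 0.2603]
```

View pics/crop7.png

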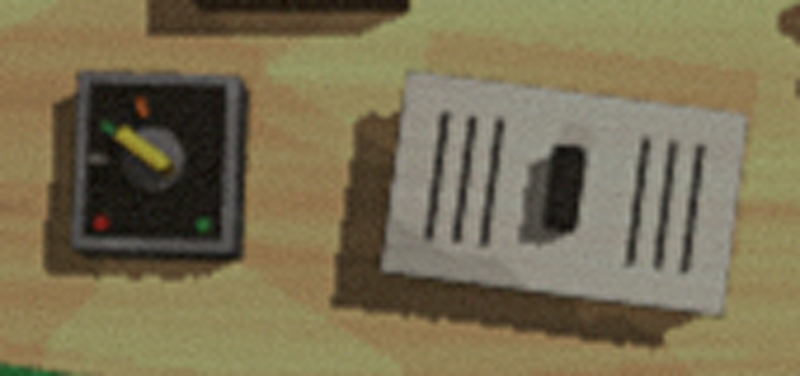

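View pics/scene6.png

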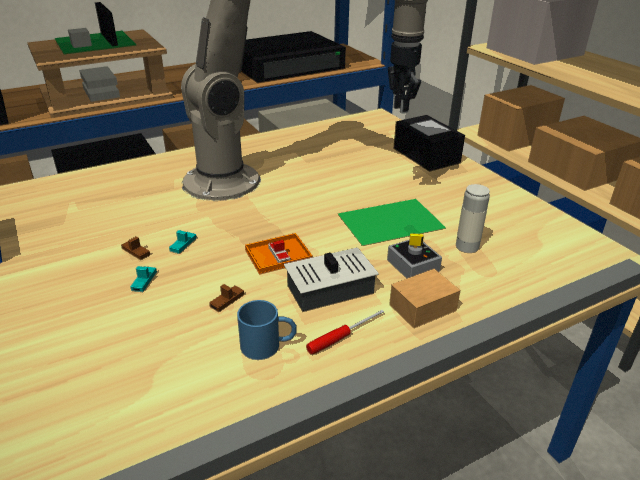

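The key points at the green run mark: bow yaw is 53.8°, and 0.6 rad past off predicts 54.3°. The lid is seated, the red drive is in the tray, and the bystanders and look-alikes haven't moved. I'm handing the job in.

```bash
python3 -c "
from cell import job; print(job.job_done())"
```

```text
the job is handed in; nothing more can be done
None
```

I finished the task and handed it in at about 64 s; the hand-in gave no verdict. The red drive is flat in the tray, and all three blue drives lie flat in bays of their own. The lid is back flat on the rim, and the key went to the start stop and now rests at run.

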